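# Eject a printed offset lever and hold it level over the curing lamp

## Robot

A 7-joint arm with a two-finger parallel gripper is mounted at the origin on the work surface. World frame = base frame: x ahead of the robot, y to its left, z up, the work surface at z = 0. Lengths are in m, angles in rad, forces in N, time in s.
With the tool pointing down it reaches from about 0.4 to 0.85 m from the base axis. Payload 4.5 kg.
Tool frame: the origin (TCP) lies at the very end of the fingers, on their centre line; the grasp point (between the pads) lies 19 mm behind it; x points along the fingers, y is the direction in which the jaws open and shut, and the axes are right-handed (so a half turn about x gives the same grasp; the last joint's range is limited). The gripper opens to 88 mm and grips with 3 to 60 N. Pads are 18 mm wide; open, the fingers measure 123 mm over their backs; the gripper's body (75 mm by 187 mm) begins 45 mm behind the grasp point.
Start: joints at [1.361, 0.689, -0.195, 1.565, 0.157, 0.902, -0.215], TCP at [0.151, -0.607, 0.239] pointing down, gripper open.
Joint ranges: [-3.01, 3.01], [-0.46, 2.08], [-1.47, 1.51], [0.13, 2.56], [-1, 4.14], [0.04, 2.09], [-2.66, 2.66]. Speed limits (rad/s): [2.57, 2.57, 3.14, 3.14, 3.14, 3.14, 3.14].

## Interface

Orientations are given as [roll, pitch, yaw] about the fixed x, y, z axes, in that order (R = Rz(yaw) Ry(pitch) Rx(roll)).
In Python, from rig import telemetry, eyes, ctrl gives the robot as it stands. The module is installed in compiled form; this text tells all that it offers.
- The arm moves only by the tool send_rows, never from a script. Its argument "targets" is a list of rows, each an object with "linear": the shift along the tool's x, y, z in cm, a list of three; "spin": the turn about the tool's x in degrees; "fingers": the closure, from 0 (fully open) to 1 (shut). In form: [{"linear": [tx, ty, tz], "spin": spin, "fingers": fingers}, ...]. A call has 1 to 12 rows; each row is the pose to reach, as a shift and turn from the pose measured when the call began, along the tool's axes at that moment; what a row does not reach only later rows make up. A row lasts 1/8 s, in which the tool goes at most 62.5 mm and 10.7 degrees, less where a joint would pass 70% of its speed; a pose out of reach is approached as far as the arm can. A call with a gripper value outside its range is refused whole. The fingers move at their own pace and stop on an object; the grip force is fixed at half the most. Time passes only in rows, so rows that repeat a pose let the fingers close. It gives the time, the measured TCP pose, the force and the opening at its end, in the units of the state.
- telemetry.get_obs(): the state, without advancing time (a new reading comes with each control period).
- eyes.grab_frame(name): name is "scene" or "top" or "wrist"; returns (picture, depth): 420x560x3 uint8, red, green, blue; 420x560 float32, m along the optical axis (not along the pixel's ray), 0 where there is no reading.
- eyes.camera_info(name): a dict with "vertical_fov" (degrees; the focal length in pixels is half the picture's height over the tangent of half this angle, whatever the lens; pixels are square), "cx", "cy" (the principal point, pixels), "R" (3x3) and "t" (3): a world point X has camera coordinates R X + t; the wrist camera has in their place "hand_eye" (4x4, takes a point from camera to tool coordinates, whose origin is the TCP and whose axes are the tool frame's). Camera axes: x right, y down, z forward; pixel columns grow to the right and rows downward; lengths in m; the calibration is good to about 2 mm. A picture is of the moment at which its call begins: read the wrist's pose just before it. camera_info takes no time and is no camera call.
- ctrl.close_job(): hands the job in, once; it reports no verdict.
The state is a dict: "time_s": time; "joint_pos": joint angles; "dq": joint speeds; "joint_torque": joint torques, N m; "ee_pos": TCP position; "orientation": TCP orientation; "contact_force": force on the tool from outside, world axes, zero at the start; "torque": the same for the moment, N m; "grip_width": opening from 0.0 (shut) to 1.0 (fully open).
Only numpy, scipy, OpenCV 4.12 (cv2) and the standard library are available. Lean on these libraries where they do the work, as an engineer would, in place of code of your own. Each camera call takes 0.05 s, during which the arm holds its last target. There are 200 camera calls.

## Task

Press the spring ejector slide fully home so that it pushes the printed offset lever out of the slot of its nest, then pick the lever up by its balance point. Carry it to the curing lamp and hold it level and still about 50 mm above the glass, the hub centred over the round window and the small eye over the far end of the strip window; finish while still holding it there. Do not drop the lever or let it touch the lamp, and leave everything else on the bench where it is.

Things in the scene. Friction and masses are not known exactly. Their poses are not given: they have to be found in the camera images.
- lever: Offset lever: loose grey printed part, 192 mm long, about 0.19 kg. Heavy round hub (40 mm dia) at one end, small round eye (24 mm dia) at the other, both 44 mm tall, joined by a bar 18 mm wide, 22 mm high, its lower face 16 mm above the underside. Origin: below the balance point, at underside height; +x along the bar to the hub, z up. Balance point: on the bar, 48 mm from the hub's axis.
- lever_hub (a point): centre of the hub's underside, on the lever, 48 mm from the balance point along its +x; the hub has a steel bush in its top
- lever_tail (a point): centre of the small eye's underside, on the lever, 112 mm from the balance point along its -x
- nest: Ejector nest, fixed. Base plate 12 mm thick, 66 mm wide, x -120 to +190 mm. From x -120 to +61 two walls 60 mm high (above the table), 27 mm apart, 55 mm over outsides, form an open-topped slot; beyond is an open ledge. Origin on the table, z up; ejects to +x. Lever starts hub out, balance point at x about +40 between the walls; ejected, it is at about +98 on the ledge and lifts straight up.
- ejector (a joint): travel (m) of the nest's spring ejector slide, 0 at rest to 0.062 fully pressed, towards the nest's +x. About 2 N to start it, 8 N at the end; its spring returns it when let go. It shoves the lever's small eye ahead of it.
- ejector_pad (a point): centre of the rear face (facing the nest's -x) of the slide's black upright post: the face to push. Post 46 mm wide (across), 16 mm thick (along the travel), 59 to 101 mm above the table; this point is 80 mm above the table, at nest x = -108 mm, y = 0 when at rest, and moves with the slide.
- lamp: The curing lamp bed, fixed: low grey box about 247 mm long, 84 mm wide (104 mm at the round end), glass top 30 mm above the table, with a round frosted white glass window at its +x end and a like strip window 60 mm wide running to its other end. Origin: on the table surface, z up.
- lamp_round (a point): centre of the round window (80 mm diameter), on the glass top: the hub belongs above it
- lamp_end (a point): point on the middle line of the strip window, on the glass top, 160 mm from lamp_round: the small eye belongs above it
- figure: grey printed hare figurine, 85 mm tall, 52 mm wide, bystander; origin under its middle
- link: small flat grey printed link with two EQUAL eyes, 112 mm long, 14 mm high, lying flat; bystander, not the lever
- jar: small amber jar with black lid, 48 mm wide, 55 mm tall, bystander
- steps: small grey stepped test print, 50 x 30 mm, 24 mm high, bystander
- cup: orange cup, 72 mm wide, 85 mm tall, at the robot's right, bystander
- brush: brush lying at the robot's right, bystander
- scraper: flat scraper lying at the robot's left, bystander
- tower: grey printed lattice tower, 70 mm square, 92 mm tall, at the robot's left, bystander

How it is judged:
On the way, in this order (a step that is already met when the one before it is completed fails the run):
1. the ejector slide is pressed home (past 56 of its 62 mm) and has pushed the lever out: balance point beyond x = +85 mm of the nest, lever still on the nest (value of joint ejector above 0.056 m and x of lever in the frame of nest above 0.085 m and height (world z) of lever below 0.03 m), for 0.1 s.
2. the lever is lifted at least 25 mm off the nest, gripped within 16 mm of its balance point along the bar (height (world z) of lever above 0.037 m and x of the grasp point in the frame of lever between -0.016 and 0.016 m and contact force between the fingers and lever above 1 N), for 0.2 s.
At the end, for the whole second after the job is handed in: Lever gripped within 16 mm of its balance point along the bar, level within 0.1 rad, underside 30 to 75 mm above the glass, hub within 20 mm of the round window's centre and eye within 25 mm of lamp_end (from above), still (under 20 mm/s, 0.15 rad/s), touching neither lamp nor nest (x of the grasp point in the frame of lever between -0.016 and 0.016 m and contact force between the fingers and lever above 1 N and horizontal distance between lever_hub and lamp_round below 0.02 m and horizontal distance between lever_tail and lamp_end below 0.025 m and height (world z) of lever between 0.06 and 0.105 m and angle between lever's own z axis and vertical below 0.1 rad and linear speed of lever below 0.02 m/s and angular speed of lever below 0.15 rad/s and contact force between lever and lamp below 0.2 N and contact force between lever and nest below 0.2 N); the arm keeps its last pose, push and grip.
It fails at once if the lever is dropped off the nest towards the table (origin below 6 mm) (height (world z) of lever below 0.006 m).
It fails at once if the lever touches the lamp with over 1 N (contact force between lever and lamp above 1 N).
It fails at once if a bystander is moved more than 30 mm (distance of any of figure, link, jar, steps, cup, brush, scraper, tower from where it was at the start of the episode above 0.03 m).
It also fails if it takes over 58 s, if anything falls off the work surface, if the arm or the gripper's body presses on something with over 40 N, if the wrist force passes 120 N, or if a joint passes its speed limit or range.

## Working session

There is one attempt and no reset: what is moved stays moved. The work goes in short steps, Python scripts to look and compute and a tool call to move; the robot and the scene stay as the last step left them, time stands still between calls to the robot, and variables do not carry over. Pictures are saved under pics/ and viewed, about 8 in all and at most 12, crops included, and the job is handed in when it is done.

Besides the shell and the picture viewer there is one more tool, called after "Request:" as a command line: name --argument value ..., lists and objects as JSON in quotes. send_rows: Moves the arm, as the interface text tells. Its arguments: {"type":"object","properties":{"targets":{"type":"array","items":{"type":"object","properties":{"linear":{"type":"array","items":{"type":"number"}},"spin":{"type":"number"},"fingers":{"type":"number"}}}}},"required":["targets"]}

```bash
mkdir -p pics
python3 - <<'E'
from rig import telemetry, eyes, ctrl
import cv2,numpy as np
print(telemetry.get_obs())
for n in("scene","top"):
    p,d=eyes.grab_frame(n); cv2.imwrite(f"pics/{n}.png",p[:,:,::-1]); np.savez(f"{n}.npz",p=p,d=d)
    print(n,eyes.camera_info(n))
print(eyes.camera_info("wrist"))
E
```

```text
{'time_s': 0.0, 'joint_pos': array([ 1.36077809,  0.69000513, -0.19451486,  1.56632604,  0.15729117,
        0.90247785, -0.21511332]), 'dq': array([-0.00054342,  0.00086043,  0.00070122, -0.00109465,  0.00177142,
       -0.00088602, -0.00066901]), 'joint_torque': array([-9.82409692e-04, -5.27557075e+01, -1.26653966e+00, -1.53424805e+01,
       -5.24296355e-02,  6.61136190e-03,  1.64647836e-04]), 'ee_pos': array([ 0.1506872 , -0.60592274,  0.23790164]), 'orientation': array([-1.50539207,  1.5689705 ,  1.88008289]), 'contact_force': array([-0.10955838,  0.58528218, -0.39318502]), 'torque': array([-0.03674397,  0.01375826, -0.01926279]), 'grip_width': 0.9996351230996332}
scene {'vertical_fov': 48.99996177999847, 'cx': 279.63847849772384, 'cy': 205.01469350914132, 'R': array([[-0.58053158,  0.81422909, -0.00375167],
       [ 0.70161436,  0.49789045, -0.50974738],
       [-0.41318322, -0.29855668, -0.86031595]]), 't': array([ 0.30577817, -0.33940818,  1.6657364 ])}
top {'vertical_fov': 44.374199211819196, 'cx': 279.9528157161908, 'cy': 207.20460441309388, 'R': array([[ 0.00337021, -0.99996681,  0.00741811],
       [-0.98536739, -0.00458496, -0.1703822 ],
       [ 0.17041056, -0.00673534, -0.98535013]]), 't': array([-0.00301833,  0.54084726,  1.79769279])}
{'vertical_fov': 66.84929013225653, 'cx': 279.95166951512715, 'cy': 208.70857100536654, 'hand_eye': array([[-3.12701629e-04, -2.58449884e-01,  9.66024617e-01,
        -1.44757630e-01],
       [ 9.99999525e-01, -9.72960782e-04,  6.33937046e-05,
         3.23999087e-04],
       [ 9.23519971e-04,  9.66024177e-01,  2.58450065e-01,
        -6.60842019e-02],
       [ 0.00000000e+00,  0.00000000e+00,  0.00000000e+00,
         1.00000000e+00]])}
```

View pics/top.png

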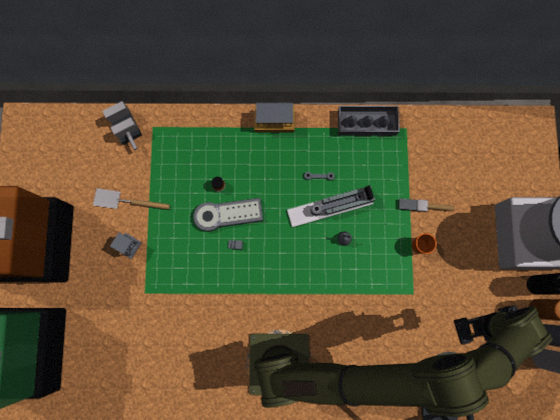

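View pics/scene.png

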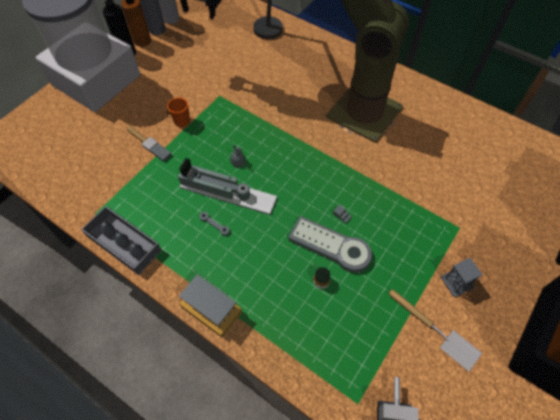

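The top view shows the nest at about (332,206), with the black post at (368,193) and the hub at (316,209). The lamp's round window is at (207,215) and its strip runs to about (262,212). I'll enlarge both regions.

```bash
cat > h.py <<'E'
import numpy as np, cv2
from rig import telemetry, eyes
from scipy.spatial.transform import Rotation as Rn
def cloud(p,d,ci,pose=None):
    f=210/np.tan(np.radians(ci["vertical_fov"])/2)
    v,u=np.mgrid[:420,:560]
    c=np.stack([(u-ci["cx"])/f*d,(v-ci["cy"])/f*d,d],-1)
    if pose is None: return (c-ci["t"])@ci["R"]
    H=ci["hand_eye"]; c=c@H[:3,:3].T+H[:3,3]
    return c@Rn.from_euler("xyz",pose["orientation"]).as_matrix().T+pose["ee_pos"]
E
python3 - <<'E'
from h import *
z=np.load("top.npz"); X=cloud(z["p"],z["d"],eyes.camera_info("top"))
c=z["p"][170:260,185:385]
cv2.imwrite("pics/topz.png",cv2.resize(c,None,fx=4,fy=4,interpolation=cv2.INTER_CUBIC)[:,:,::-1])
for n in("top","scene"):
    z=np.load(n+".npz"); X=cloud(z["p"],z["d"],eyes.camera_info(n)).reshape(-1,3);P=z["p"].reshape(-1,3).astype(int)
    box=(X[:,0]>.45)&(X[:,0]<.75)&(abs(X[:,1])<.4)
    g=box&(P[:,1]>P[:,0]+30); print(n,"mat z",np.median(X[g,2]))
    t=box&(X[:,2]>.02)&(X[:,1]>-.02)&(X[:,2]<.04)
    r=cv2.minAreaRect((X[t,:2]*1000).astype(np.float32)); print("lamp",r,cv2.boxPoints(r).tolist(),np.median(X[t,2]),t.sum())
    t=(X[:,0]>.45)&(X[:,0]<.75)&(X[:,1]>-.42)&(X[:,1]<-.06)&(X[:,2]>.088)&(X[:,2]<.12); print("post",X[t].mean(0),X[t].min(0),X[t].max(0),t.sum())
    r=cv2.minAreaRect((X[t,:2]*1000).astype(np.float32));print(r)
E
```

```text
top mat z 0.0002253062716650499
lamp ((553.8096313476562, 197.15283203125), (163.54991149902344, 247.16835021972656), 11.588397979736328) [[448.87603759765625, 301.79095458984375], [498.52716064453125, 59.660888671875], [658.7432250976562, 92.51470947265625], [609.0921020507812, 334.644775390625]] 0.028924517146198588 1535
post [ 0.58770109 -0.31022814  0.09896318] [ 0.5649558  -0.32254211  0.08800504] [ 0.61019684 -0.29841148  0.10811814] 69
((588.4579467773438, -311.8104248046875), (46.53837966918945, 18.384384155273438), 16.762418746948242)
scene mat z -4.7044612150702984e-05
lamp ((531.8770141601562, 183.07180786132812), (230.27517700195312, 197.2784423828125), 62.31318283081055) [[391.0345764160156, 126.94896697998047], [565.7247924804688, 35.285850524902344], [672.719482421875, 239.19464111328125], [498.02923583984375, 330.8577575683594]] 0.02807795567586118 2247
post [ 0.59897534 -0.31009147  0.09779629] [ 0.57416443 -0.32226193  0.08892582] [ 0.61943987 -0.29751171  0.10654792] 82
((598.0086669921875, -312.3714599609375), (48.6906623840332, 18.517013549804688), 15.664837837219238)
```

View pics/topz.png

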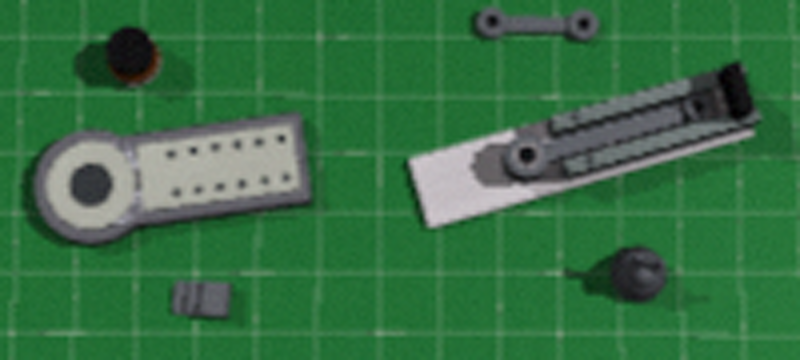

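The crop shows the hub at (526,156) and the eye at (698,106) in the nest, with the post at (736,88). The lamp's dark disc is at (91,183) and its strip ends at about (300,160). The two cameras differ by about 10 mm in x on the post, so I'll compare other features before trusting either.

Run:
```python
from h import *
for n in("top","scene"):
    z=np.load(n+".npz"); X=cloud(z["p"],z["d"],eyes.camera_info(n))
    def comp(cx,cy,zl,zh,r=.1):
        m=((abs(X[...,0]-cx)<r)&(abs(X[...,1]-cy)<r*1.6)&(X[...,2]>zl)&(X[...,2]<zh)).astype(np.uint8)
        k,l,s,_=cv2.connectedComponentsWithStats(m); i=1+np.argmax(s[1:,4]); q=X[l==i]
        R=cv2.minAreaRect((q[:,:2]*1000).astype(np.float32)); return np.round(q.mean(0),4),np.round(R[0],1),np.round(R[1],1),R[2],s[i,4],np.round(cv2.boxPoints(R))
    print(n)
    print("lamp",comp(.56,.2,.022,.04))
    print("post",comp(.59,-.31,.09,.115,.04))
    print("cup",comp(.47,-.47,.075,.1,.06)[:5])
    print("jar",comp(.64,.155,.045,.07,.05)[:5])
    print("steps",comp(.48,.11,.018,.03,.03)[:5])
    print("walls",comp(.58,-.22,.05,.07,.09))
    print("plate",comp(.55,-.12,.006,.02,.06))
```

```text
top
lamp (array([0.5198, 0.1912, 0.0295]), array([520.8, 190.4]), array([ 98.5, 245.8]), 8.574451446533203, np.int32(1428), array([[454., 305.],
       [490.,  62.],
       [588.,  76.],
       [551., 319.]], dtype=float32))
post (array([ 0.5879, -0.3106,  0.0999]), array([ 588.5, -311.8]), array([46.5, 18.4]), 16.762418746948242, np.int32(63), array([[ 564., -310.],
       [ 569., -327.],
       [ 613., -314.],
       [ 608., -296.]], dtype=float32))
cup (array([ 0.4288, -0.5074,  0.0837]), array([ 426.2, -505.4]), array([71.3, 31.7]), 89.4825668334961, np.int32(52))
jar (array([0.6291, 0.2221, 0.0538]), array([629.4, 220.3]), array([41.9, 26.4]), 1.9229648113250732, np.int32(81))
steps (array([0.4988, 0.1138, 0.0255]), array([497.5, 110.3]), array([22.2, 93.7]), 0.7880427241325378, np.int32(98))
walls (array([ 0.5654, -0.2383,  0.0584]), array([ 568.2, -243.4]), array([ 56.2, 179.8]), 16.259769439697266, np.int32(452), array([[ 516., -165.],
       [ 566., -338.],
       [ 620., -322.],
       [ 570., -149.]], dtype=float32))
plate (array([ 0.524 , -0.0958,  0.0121]), array([ 530.8
[... 758 characters left out ...]
ar (array([0.6397, 0.2218, 0.0538]), array([638.1, 219.9]), array([29.9, 44.3]), 88.93878173828125, np.int32(136))
steps (array([0.5038, 0.1202, 0.0261]), array([505.6, 110.9]), array([17.1, 92.9]), 6.580780029296875, np.int32(81))
walls (array([ 0.579 , -0.2405,  0.0573]), array([ 577.5, -243.2]), array([ 60. , 185.6]), 16.42469596862793, np.int32(612), array([[ 523., -163.],
       [ 575., -341.],
       [ 633., -324.],
       [ 580., -146.]], dtype=float32))
plate (array([ 0.5413, -0.0968,  0.011 ]), array([ 541.4, -127.4]), array([ 76.3, 198.2]), 14.158516883850098, np.int32(654), array([[ 480.,  -41.],
       [ 529., -233.],
       [ 603., -214.],
       [ 554.,  -22.]], dtype=float32))
```

```bash
cat >> h.py <<'E'
def shift(o,target):
    """world TCP target -> cm in tool axes"""
    R=Rn.from_euler("xyz",o["orientation"]).as_matrix(); return np.round(R.T@(np.array(target)-o["ee_pos"])*100,2)
def spin_to(o,dz):
    """spin (deg) about tool x that brings tool z to horizontal world dir dz"""
    R=Rn.from_euler("xyz",o["orientation"]).as_matrix(); v=R.T@np.array([*dz,0]); return np.degrees(np.arctan2(-v[1],v[2]))
E
python3 - <<'E'
from h import *
o=telemetry.get_obs(); print(Rn.from_euler("xyz",o["orientation"]).as_matrix().round(3))
a=np.radians(16.4); d=np.array([-np.sin(a),np.cos(a)])
print("spin",spin_to(o,d), "above nest mid", shift(o,[.50,-.30,.26]), shift(o,[.60,-.36,.26]))
E
```

```text
[[-0.001  0.241 -0.97 ]
 [ 0.002 -0.97  -0.241]
 [-1.    -0.002  0.   ]]
spin 87.57282703947193 above nest mid [ -2.17 -21.26 -41.29] [ -2.19 -13.03 -49.54]
```

Request:
send_rows --targets '[{"linear": [-4, -5, -12], "spin": 20, "fingers": 1}, {"linear": [-4, -10, -24], "spin": 40, "fingers": 1}, {"linear": [-4, -15, -37], "spin": 60, "fingers": 1}, {"linear": [-4, -19, -49], "spin": 88, "fingers": 1}, {"linear": [-4, -19, -49], "spin": 88, "fingers": 1}, {"linear": [-4, -19, -49], "spin": 88, "fingers": 1}, {"linear": [-4, -19, -49], "spin": 88, "fingers": 1}, {"linear": [-4, -19, -49], "spin": 88, "fingers": 1}, {"linear": [-4, -19, -49], "spin": 88, "fingers": 1}, {"linear": [-4, -19, -49], "spin": 88, "fingers": 1}, {"linear": [-4, -19, -49], "spin": 88, "fingers": 1}, {"linear": [-4, -19, -49], "spin": 88, "fingers": 1}]'

```text
time_s: 1.6
ee_pos: [0.5785, -0.3053, 0.2784]
orientation: [0.759, 1.569, 2.605]
contact_force: [-0.3, 0.1, -0.5]
grip_width: 0.002
```

```bash
cat >> h.py <<'E'
def rect(X,cx,cy,zl,zh,rx,ry):
    m=((abs(X[...,0]-cx)<rx)&(abs(X[...,1]-cy)<ry)&(X[...,2]>zl)&(X[...,2]<zh)).astype(np.uint8)
    k,l,s,_=cv2.connectedComponentsWithStats(m); i=1+np.argmax(s[1:,4]); q=X[l==i]
    R=cv2.minAreaRect((q[:,:2]*1000).astype(np.float32)); return np.round(np.median(q,0),4),np.round(R[0],1),np.round(R[1],1),round(R[2],2),s[i,4],np.round(cv2.boxPoints(R)).tolist()
def wrist(name):
    o=telemetry.get_obs(); p,d=eyes.grab_frame("wrist"); cv2.imwrite(f"pics/{name}.png",p[:,:,::-1])
    X=cloud(p,d,eyes.camera_info("wrist"),o); np.savez(name+".npz",p=p,d=d,X=X); return o,p,d,X
E
python3 - <<'E'
from h import *
o,p,d,X=wrist("w1"); print(o["ee_pos"],o["orientation"])
g=(p[...,1].astype(int)>p[...,0]+30)&(d>0); print("mat",np.percentile(X[g][:,2],[10,50,90]))
print("walls",rect(X,.58,-.22,.052,.066,.1,.15))
print("post",rect(X,.595,-.31,.094,.11,.05,.05))
print("plate",rect(X,.53,-.09,.007,.017,.1,.15))
E
```

```text
[ 0.57848545 -0.30532756  0.27838659] [0.75892222 1.56906113 2.60530128]
mat [-0.00160419 -0.00042783  0.0007298 ]
walls (array([ 0.565 , -0.2895,  0.0585]), array([ 576.6, -284.5]), array([ 39.1, 109.2]), 16.29, np.int32(982), [[542.0, -238.0], [573.0, -342.0], [611.0, -331.0], [580.0, -227.0]])
post (array([ 0.5937, -0.3162,  0.0993]), array([ 594.2, -315.9]), array([45.8, 15.4]), 16.07, np.int32(690), [[570.0, -315.0], [574.0, -330.0], [618.0, -317.0], [614.0, -302.0]])
plate (array([ 0.5139, -0.0567,  0.0106]), array([516., -62.]), array([55.1, 49.2]), 16.15, np.int32(734), [[483.0, -46.0], [496.0, -93.0], [549.0, -78.0], [536.0, -31.0]])
```

View pics/w1.png

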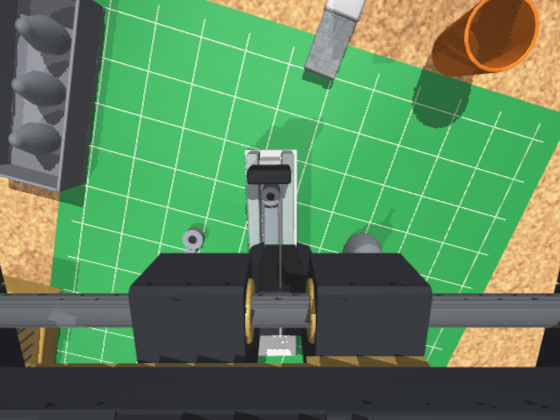

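The wrist picture puts the black post at (270,174), with a 45.8 x 15.4 mm top at z 0.099. That matches the stated size, and the position falls between the other two cameras, so I'll use it. The brush is at (335,40) and the cup at (490,50).

```bash
cat >> h.py <<'E'
A=np.radians(16.2); D=np.array([-np.sin(A),np.cos(A)]); N=np.array([.594,-.316])+.1*D
def nest(x,z,y=0): return [*(N+x*D+y*np.array([-D[1],D[0]])),z]
def nx(o): 
    v=o["ee_pos"][:2]-N; return v@D, v@np.array([-D[1],D[0]])
E
python3 - <<'E'
from h import *
o=telemetry.get_obs(); print(N,nx(o),spin_to(o,D),shift(o,nest(-.15,.2)),shift(o,nest(-.15,.07)))
E
```

```text
[ 0.56610089 -0.21997063] (np.float64(-0.08531014968500036), np.float64(0.011583569720421167)) -0.39427400059348805 [ 7.84 -1.21 -6.47] [20.84 -1.22 -6.49]
```

Request:
send_rows --targets '[{"linear": [0, -1.2, -6.5], "spin": -0.4, "fingers": 1}, {"linear": [2, -1.2, -6.5], "spin": -0.4, "fingers": 1}, {"linear": [7, -1.2, -6.5], "spin": -0.4, "fingers": 1}, {"linear": [12, -1.2, -6.5], "spin": -0.4, "fingers": 1}, {"linear": [16, -1.2, -6.5], "spin": -0.4, "fingers": 1}, {"linear": [19, -1.2, -6.5], "spin": -0.4, "fingers": 1}, {"linear": [20.8, -1.2, -6.5], "spin": -0.4, "fingers": 1}, {"linear": [20.8, -1.2, -6.5], "spin": -0.4, "fingers": 1}]'

```text
time_s: 2.65
ee_pos: [0.6067, -0.3639, 0.0692]
orientation: [0.656, 1.567, 2.509]
contact_force: [0.8, -0.4, 0.0]
grip_width: 0.009
```

Run:
```python
from h import *
o=telemetry.get_obs(); print(nx(o),o["ee_pos"],spin_to(o,D),o["contact_force"])
o,p,d,X=wrist("w2")
```

```text
(np.float64(-0.14950982969235987), np.float64(0.0011343150708582855)) [ 0.60672353 -0.36386044  0.06924861] -0.025475261511797524 [ 0.76284548 -0.36170033  0.01350393]
```

View pics/w2.png

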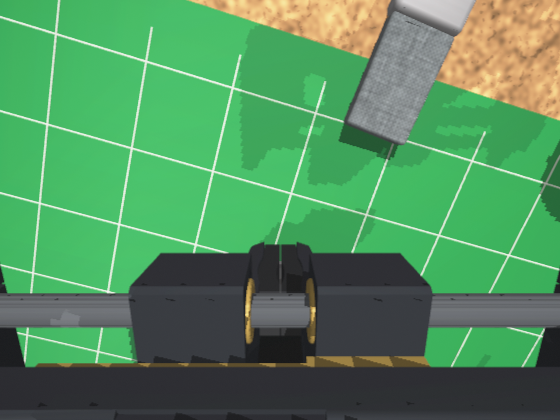

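The wrist picture shows the hand clear behind the post, with the closed fingers at (280,330) and only the brush in view at (390,80). Next I push in stages and watch the force.

Request:
send_rows --targets '[{"linear": [0, 0, 1.5], "spin": 0, "fingers": 1}, {"linear": [0, 0, 2.7], "spin": 0, "fingers": 1}, {"linear": [0, 0, 3.2], "spin": 0, "fingers": 1}, {"linear": [0, 0, 3.7], "spin": 0, "fingers": 1}, {"linear": [0, 0, 4.2], "spin": 0, "fingers": 1}, {"linear": [0, 0, 4.7], "spin": 0, "fingers": 1}, {"linear": [0, 0, 5.2], "spin": 0, "fingers": 1}, {"linear": [0, 0, 5.7], "spin": 0, "fingers": 1}, {"linear": [0, 0, 6.2], "spin": 0, "fingers": 1}, {"linear": [0, 0, 6.7], "spin": 0, "fingers": 1}, {"linear": [0, 0, 7.2], "spin": 0, "fingers": 1}, {"linear": [0, 0, 7.2], "spin": 0, "fingers": 1}]'

```text
time_s: 4.2
ee_pos: [0.589, -0.2974, 0.0718]
orientation: [-2.713, 1.567, -0.86]
contact_force: [3.0, -4.4, 3.5]
grip_width: 0.005
```

Run:
```python
from h import *
o=telemetry.get_obs(); print(nx(o),o["ee_pos"],o["contact_force"],o["contact_force"][:2]@D)
```

```text
(np.float64(-0.08077138862335567), np.float64(-0.000376737105934191)) [ 0.58899717 -0.29742978  0.07178328] [ 2.99333927 -4.43133229  3.54666773] -5.090495452274894
```

Request:
send_rows --targets '[{"linear": [0, 0, 0.6], "spin": 0, "fingers": 1}, {"linear": [0, 0, 1.0], "spin": 0, "fingers": 1}, {"linear": [0, 0, 1.4], "spin": 0, "fingers": 1}, {"linear": [0, 0, 1.8], "spin": 0, "fingers": 1}, {"linear": [0, 0, 2.2], "spin": 0, "fingers": 1}, {"linear": [0, 0, 2.5], "spin": 0, "fingers": 1}, {"linear": [0, 0, 2.5], "spin": 0, "fingers": 1}]'

```text
time_s: 5.08
ee_pos: [0.5829, -0.2766, 0.072]
orientation: [-2.825, 1.561, -0.974]
contact_force: [3.4, -7.4, -2.0]
grip_width: 0.004
```

Run:
```python
from h import *
o=telemetry.get_obs(); print(nx(o),o["ee_pos"],o["contact_force"],o["contact_force"][:2]@D)
```

```text
(np.float64(-0.05909225560113644), np.float64(-0.0003669947039165892)) [ 0.58293953 -0.27661416  0.07196589] [ 3.36854654 -7.39055883 -1.96584471] -8.036901505916884
```

Request:
send_rows --targets '[{"linear": [0, 0, 0.5], "spin": 0, "fingers": 1}, {"linear": [0, 0, 0.8], "spin": 0, "fingers": 1}, {"linear": [0, 0, 1.0], "spin": 0, "fingers": 1}, {"linear": [0, 0, 1.0], "spin": 0, "fingers": 1}]'

```text
time_s: 5.58
ee_pos: [0.582, -0.2734, 0.0722]
orientation: [-2.867, 1.549, -1.019]
contact_force: [6.1, -12.0, -7.9]
grip_width: 0.007
```

Run:
```python
from h import *
o=telemetry.get_obs(); print(nx(o),o["ee_pos"],o["contact_force"],o["contact_force"][:2]@D)
z,d=eyes.grab_frame("top"); X=cloud(z,d,eyes.camera_info("top"))
r=lambda n,a:print(n,a)
cv2.imwrite("pics/t2.png",cv2.resize(z[170:260,270:390],None,fx=5,fy=5,interpolation=cv2.INTER_CUBIC)[:,:,::-1])
```

```text
(np.float64(-0.055737889479555325), np.float64(-0.0003503359367757049)) [ 0.58198769 -0.27339763  0.07224036] [  6.08667291 -12.03473925  -7.9431232 ] -13.25501172069633
```

View pics/t2.png

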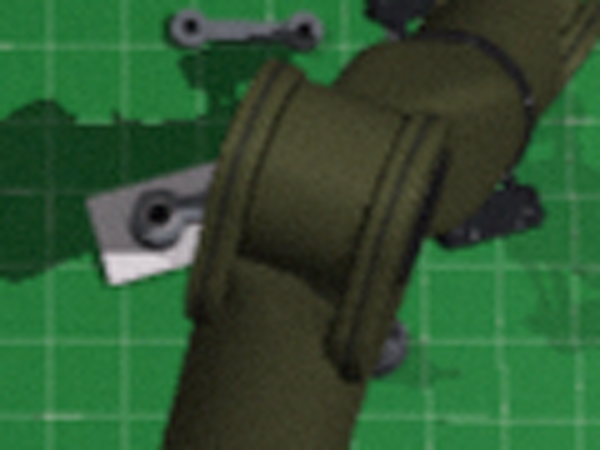

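The top crop shows the hub now out on the ledge at (158,214). The force jumped to 13 N, so the slide is at its stop. I'll back off, rise and move past the ledge so the wrist camera can see the lever.

Request:
send_rows --targets '[{"linear": [0, 0, -3], "spin": 0, "fingers": 1}, {"linear": [0, 0, -7], "spin": 0, "fingers": 1}, {"linear": [0, 0, -8.5], "spin": 0, "fingers": 1}, {"linear": [-4, 0, -8.5], "spin": 0, "fingers": 1}, {"linear": [-9, 0, -8.5], "spin": 0, "fingers": 1}, {"linear": [-14, 0, -8.5], "spin": 0, "fingers": 1}, {"linear": [-19, 0, -6], "spin": 0, "fingers": 1}, {"linear": [-19, 0, -2], "spin": 0, "fingers": 0.8}, {"linear": [-19, 0, 4], "spin": 0, "fingers": 0.4}, {"linear": [-19, 0, 10], "spin": 0, "fingers": 0}, {"linear": [-19, 0, 16], "spin": 0, "fingers": 0}, {"linear": [-19, 0, 22.5], "spin": 0, "fingers": 0}]'

```text
time_s: 7.12
ee_pos: [0.5168, -0.0535, 0.257]
orientation: [-2.948, 1.551, -1.1]
contact_force: [0.3, 0.6, 0.4]
grip_width: 0.548
```

Request:
send_rows --targets '[{"linear": [0, 0, 0], "spin": 0, "fingers": 0}, {"linear": [0, 0, 0], "spin": 0, "fingers": 0}]'

```text
time_s: 7.38
ee_pos: [0.516, -0.0533, 0.2568]
orientation: [-3.035, 1.552, -1.186]
contact_force: [1.4, -1.1, -0.7]
grip_width: 0.776
```

Run:
```python
from h import *
o,p,d,X=wrist("w3"); print(nx(o),o["ee_pos"],o["orientation"],o["grip_width"],spin_to(o,D))
c=N+.1*D
g=(p[...,1].astype(int)>p[...,0]+30)&(d>0); print("mat",np.percentile(X[g][:,2],[10,50,90]))
m=X[...,2]
v=X[...,:2]-N; a=v@D; b=v@np.array([-D[1],D[0]])
for n,zl,zh in(("hubtop",.05,.06),("bar",.045,.054)):
    s=(m>zl)&(m<zh)&(abs(b)<.026)&(a>.065)&(a<.2); print(n,s.sum(),a[s].min(),a[s].max(),b[s].min(),b[s].max(),m[s].mean())
for lo in np.arange(.065,.165,.01):
    s=(m>.04)&(m<.06)&(abs(b)<.026)&(a>lo)&(a<lo+.01)
    if s.any(): print(round(lo,3),s.sum(),b[s].min().round(4),b[s].max().round(4),np.median(m[s]).round(4))
```

```text
(np.float64(0.17398536462616532), np.float64(0.0016227233039739664)) [ 0.51600223 -0.05334631  0.2567889 ] [-3.03483642  1.55222908 -1.18583466] 0.7764126983739341 -0.2589999322285483
mat [-0.00134485 -0.00027999  0.00085389]
hubtop 1073 0.06577393419500462 0.16632455409146063 -0.019303559024095914 0.020072855272161925 0.054646854452220686
bar 1190 0.06527570254365941 0.16632455409146063 -0.019303559024095914 0.020072855272161925 0.04922474170129643
0.065 177 -0.0087 0.0093 0.0486
0.075 170 -0.0078 0.0093 0.0486
0.085 170 -0.0079 0.0093 0.0487
0.095 153 -0.0081 0.0092 0.0488
0.105 168 -0.0082 0.0092 0.0486
0.115 151 -0.0083 0.0092 0.0486
0.125 207 -0.0148 0.0156 0.0543
0.135 309 -0.0182 0.0189 0.055
0.145 332 -0.0193 0.0201 0.0551
0.155 215 -0.0162 0.0179 0.0547
```

View pics/w3.png

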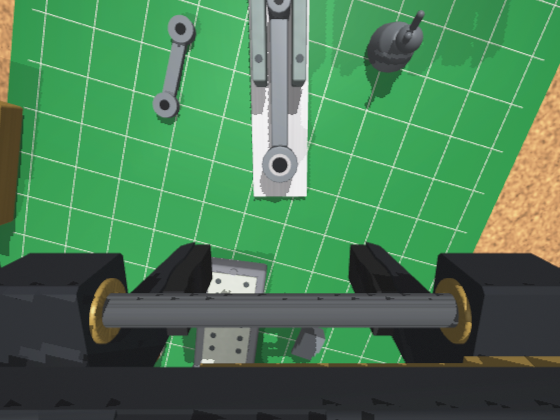

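The wrist picture shows the lever ejected and straight, with the hub at (280,165) and the bar running up to the eye at (280,5). Measured in the nest frame, the hub centre is at 0.146, so the balance point is at 0.098, as stated. The bar is 17.5 mm wide, its top is at 0.049, and it lies within 0.5 mm of the centre line. Now the descent.

Run:
```python
from h import *
o=telemetry.get_obs(); print(shift(o,nest(.098,.15,.0005)),shift(o,nest(.098,.022,.0005)))
```

```text
[10.84 -0.13 -7.26] [23.63 -0.09 -7.02]
```

Request:
send_rows --targets '[{"linear": [0, -0.1, -4], "spin": -0.3, "fingers": 0}, {"linear": [4, -0.1, -7.2], "spin": -0.3, "fingers": 0}, {"linear": [9, -0.1, -7.2], "spin": -0.3, "fingers": 0}, {"linear": [14, -0.1, -7.2], "spin": -0.3, "fingers": 0}, {"linear": [18, -0.1, -7.1], "spin": -0.3, "fingers": 0}, {"linear": [21, -0.1, -7.1], "spin": -0.3, "fingers": 0}, {"linear": [22.6, -0.1, -7.0], "spin": -0.3, "fingers": 0}, {"linear": [23.6, -0.1, -7.0], "spin": -0.3, "fingers": 0}, {"linear": [23.6, -0.1, -7.0], "spin": -0.3, "fingers": 0}]'

```text
time_s: 8.55
ee_pos: [0.5384, -0.1263, 0.0224]
orientation: [-3.008, 1.551, -1.156]
contact_force: [0.2, 0.1, 0.2]
grip_width: 1.002
```

Run:
```python
from h import *
o=telemetry.get_obs(); print(nx(o),o["ee_pos"],o["orientation"],o["contact_force"],shift(o,nest(.098,.022,.0005)),spin_to(o,D))
```

```text
(np.float64(0.09766044722017701), np.float64(0.00042432784765760535)) [ 0.53844701 -0.1263063   0.02237029] [-3.00758634  1.55112396 -1.15594635] [0.22162089 0.09667616 0.2294952 ] [0.04 0.01 0.03] -0.10739549731690244
```

Aligned. Close the fingers, then lift.

Request:
send_rows --targets '[{"linear": [0, 0, 0], "spin": 0, "fingers": 1}, {"linear": [0, 0, 0], "spin": 0, "fingers": 1}, {"linear": [0, 0, 0], "spin": 0, "fingers": 1}, {"linear": [0, 0, 0], "spin": 0, "fingers": 1}, {"linear": [0, 0, 0], "spin": 0, "fingers": 1}, {"linear": [0, 0, 0], "spin": 0, "fingers": 1}, {"linear": [0, 0, 0], "spin": 0, "fingers": 1}, {"linear": [0, 0, 0], "spin": 0, "fingers": 1}]'

```text
time_s: 9.55
ee_pos: [0.5384, -0.1263, 0.0224]
orientation: [-3.013, 1.551, -1.161]
contact_force: [0.2, 0.4, -0.3]
grip_width: 0.2
```

Request:
send_rows --targets '[{"linear": [-1, 0, 0], "spin": 0, "fingers": 1}, {"linear": [-2, 0, 0], "spin": 0, "fingers": 1}, {"linear": [-3, 0, 0], "spin": 0, "fingers": 1}, {"linear": [-5, 0, 0], "spin": 0, "fingers": 1}, {"linear": [-7, 0, 0], "spin": 0, "fingers": 1}, {"linear": [-10, 0, 0], "spin": 0, "fingers": 1}, {"linear": [-13, 0, 0], "spin": 0, "fingers": 1}, {"linear": [-15, 0, 0], "spin": 0, "fingers": 1}, {"linear": [-15, 0, 0], "spin": 0, "fingers": 1}, {"linear": [-15, 0, 0], "spin": 0, "fingers": 1}]'

```text
time_s: 10.8
ee_pos: [0.5366, -0.1233, 0.1719]
orientation: [-3.057, 1.552, -1.205]
contact_force: [0.3, -0.4, -1.7]
grip_width: 0.203
```

Run:
```python
from h import *
o,p,d,X=wrist("w4"); R=Rn.from_euler("xyz",o["orientation"]).as_matrix(); print(nx(o),o["ee_pos"],o["orientation"],o["contact_force"],o["grip_width"]*88);print(R.round(3))
# points in tool frame
T=(X-o["ee_pos"])@R
s=(T[...,0]>-.06)&(T[...,0]<.02)&(abs(T[...,1])<.03)&(T[...,2]<-.02)&(T[...,2]>-.2)
for lo in np.arange(-.15,-.02,.01):
    k=s&(T[...,2]>lo)&(T[...,2]<lo+.01)
    if k.any(): print(round(lo,3),k.sum(),T[k].min(0).round(4),T[k].max(0).round(4),np.median(T[k][:,0]).round(4),np.median(X[k][:,2]).round(4))
```

```text
(np.float64(0.10102534259278172), np.float64(0.0013416812152919702)) [ 0.53662731 -0.12333095  0.17185146] [-3.05720515  1.55196546 -1.20536912] [ 0.27323057 -0.41458105 -1.71965813] 17.853856101020675
[[ 0.007 -0.961 -0.277]
 [-0.018 -0.277  0.961]
 [-1.    -0.002 -0.019]]
-0.12 2 [-0.0092 -0.0121 -0.111 ] [-0.0029  0.0118 -0.1106] -0.0061 0.18
-0.11 1656 [-0.0324 -0.0115 -0.1099] [ 0.0119  0.0115 -0.1   ] -0.0273 0.2011
-0.1 1227 [-0.0316 -0.009  -0.1   ] [-0.0085  0.0086 -0.09  ] -0.0243 0.1979
-0.09 1564 [-0.0271 -0.0092 -0.09  ] [-0.0216  0.0088 -0.08  ] -0.0247 0.1981
-0.08 1453 [-0.0272 -0.009  -0.08  ] [-0.0208  0.0089 -0.0702] -0.0249 0.1981
-0.07 1359 [-0.0278 -0.0092 -0.0699] [-0.0216  0.0087 -0.06  ] -0.0251 0.1981
-0.06 1309 [-0.0273 -0.0091 -0.06  ] [-0.0227  0.0089 -0.05  ] -0.0252 0.1981
-0.05 1209 [-0.0274 -0.0092 -0.05  ] [-0.0225  0.0086 -0.04  ] -0.0254 0.1981
-0.04 1148 [-0.0277 -0.0091 -0.04  ] [-0.0229  0.0089 -0.03  ] -0.0256 0.1981
-0.03 1070 [-0.028  -0.0092 -0.03  ] [-0.0233  0.0089 -0.02  ] -0.0258 0.1981
```

View pics/w4.png

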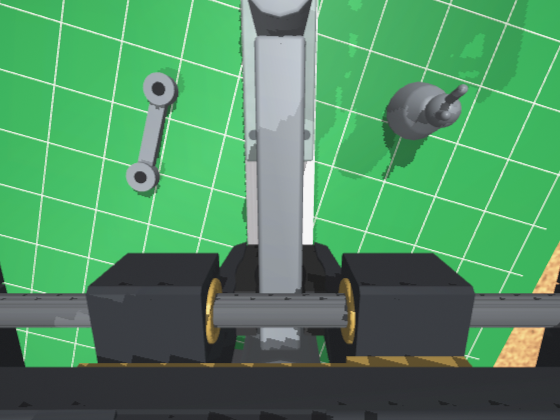

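The lever is held level, with the bar centred in the jaws at (282,200) and nothing under it touched. The eye's inner edge at tool z −0.100 means the grip is on the balance point to about 1 mm. Next I work out the lamp position from the two fixed cameras.

```bash
cat >> h.py <<'E'
from scipy.optimize import least_squares
def lampfit(X,p):
    """fit rect+disc outline to box-top points: returns round centre, direction angle, residual"""
    m=((abs(X[...,0]-.53)<.13)&(abs(X[...,1]-.19)<.2)&(X[...,2]>.024)&(X[...,2]<.036)).astype(np.uint8)
    m=cv2.morphologyEx(m,cv2.MORPH_OPEN,np.ones((3,3)))
    k,l,s,_=cv2.connectedComponentsWithStats(m); i=1+np.argmax(s[1:,4]); q=X[l==i][:,:2]
    return q
E
python3 - <<'E'
from h import *
for n in("top","scene"):
    z=np.load(n+".npz"); p=z["p"]; X=cloud(p,z["d"],eyes.camera_info(n)); q=lampfit(X,p)
    # glass = bright, low-saturation pixels at lamp height
    b=(p.min(-1)>120)&(abs(X[...,0]-.53)<.1)&(abs(X[...,1]-.19)<.17)&(X[...,2]>.02)&(X[...,2]<.04)
    g=X[b][:,:2]
    R=cv2.minAreaRect((q*1000).astype(np.float32)); c=np.array(R[0])/1000
    w,V=np.linalg.eigh(np.cov((q-c).T)); u=V[:,1]*np.sign(V[1,1])
    # axis from the strip edges: per-slice midpoints
    t=(q-c)@u; nrm=np.array([-u[1],u[0]]); e=(q-c)@nrm
    ts=np.arange(-.11,.0,.008); mid=[(e[(t>a)&(t<a+.008)].min()+e[(t>a)&(t<a+.008)].max())/2 for a in ts]
    k=np.polyfit(ts+.004,mid,1); u2=u+nrm*k[0]; u2/=np.linalg.norm(u2); n2=np.array([-u2[1],u2[0]])
    c2=c+nrm*k[1]; t=(q-c2)@u2; e=(q-c2)@n2
    # round end outer dia 104
    r=t>t.max()-.09
    print(n,"ang",np.degrees(np.arctan2(-u2[0],u2[1])),"len",np.ptp(t),"w round",e[r].min(),e[r].max(),"w strip",e[~r].min(),e[~r].max(),"round c",c2+(t.max()-.052)*u2, "glass",len(g),g.min(0),g.max(0))
E
```

```text
Traceback (most recent call last):
ValueError: zero-size array to reduction operation minimum which has no identity
```

I'll skip the coarse fit and go over the lamp to measure it with the wrist camera. The rectangle averages above put the round centre at about (0.515, 0.260) and the direction at about 9°.

Run:
```python
from h import *
o=telemetry.get_obs(); a=np.radians(9.2); print(spin_to(o,[-np.sin(a),np.cos(a)]),shift(o,[.51,.30,.27]))
```

```text
6.90006683981978 [-10.6   -9.2   41.22]
```

Request:
send_rows --targets '[{"linear": [-4, 0, 0], "spin": 0, "fingers": 1}, {"linear": [-8, 0, 3], "spin": 0, "fingers": 1}, {"linear": [-10, -1, 8], "spin": 1, "fingers": 1}, {"linear": [-10.6, -2, 13], "spin": 2, "fingers": 1}, {"linear": [-10.6, -3.5, 18], "spin": 3, "fingers": 1}, {"linear": [-10.6, -5, 23], "spin": 4, "fingers": 1}, {"linear": [-10.6, -6.5, 28], "spin": 5, "fingers": 1}, {"linear": [-10.6, -7.5, 33], "spin": 6, "fingers": 1}, {"linear": [-10.6, -8.5, 37], "spin": 6.9, "fingers": 1}, {"linear": [-10.6, -9.2, 40], "spin": 6.9, "fingers": 1}, {"linear": [-10.6, -9.2, 41], "spin": 6.9, "fingers": 1}, {"linear": [-10.6, -9.2, 41], "spin": 6.9, "fingers": 1}]'

```text
time_s: 12.35
ee_pos: [0.5102, 0.2972, 0.269]
orientation: [-3.054, 1.551, -1.323]
contact_force: [-0.2, -0.9, -2.5]
grip_width: 0.199
```

Request:
send_rows --targets '[{"linear": [0, 0, 0], "spin": 0, "fingers": 1}, {"linear": [0, 0, 0], "spin": 0, "fingers": 1}]'

```text
time_s: 12.6
ee_pos: [0.5104, 0.2959, 0.2695]
orientation: [-3.046, 1.552, -1.318]
contact_force: [-0.4, -1.0, -1.9]
grip_width: 0.198
```

Run:
```python
from h import *
o,p,d,X=wrist("w5"); print(o["ee_pos"],o["orientation"],o["grip_width"],o["dq"].round(3))
```

```text
[0.51039462 0.29586066 0.26949189] [-3.04629004  1.55166043 -1.31795091] 0.1980229673976765 [-0.005  0.002  0.001 -0.007 -0.004  0.003  0.001]
```

View pics/w5.png

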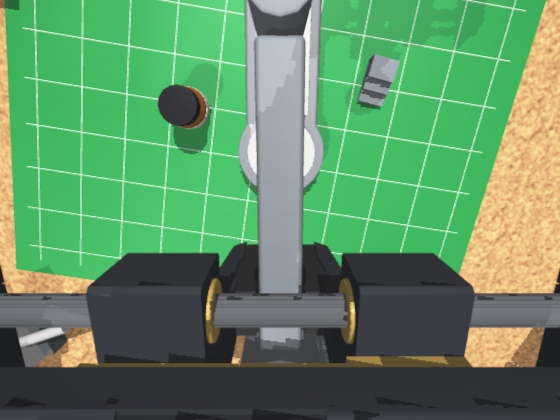

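The wrist picture shows the lamp lying under the lever, with the round end at about (281,150) and the strip running up the image. Both outer edges are visible, so I can fit the outline (52 mm radius disc, 84 mm wide strip).

```bash
cat > lf.py <<'E'
from h import *
def fit(X,a0=9.2,c0=(.515,.26)):
    m=(X[...,2]>.021)&(X[...,2]<.036)&(np.hypot(X[...,0]-.525,X[...,1]-.2)<.2)&(X[...,0]>.44)&(X[...,0]<.61)&(X[...,1]>.02)
    k,l,s,_=cv2.connectedComponentsWithStats(m.astype(np.uint8)); c=X[l>0] if 0 else np.concatenate([X[l==i] for i in range(1,k) if s[i,4]>150])
    q=c[:,:2]
    a=np.radians(a0); c=np.array(c0)
    for _ in range(4):
        u=np.array([-np.sin(a),np.cos(a)]); n=np.array([-u[1],u[0]]); t=(q-c)@u; e=(q-c)@n
        lo,hi,T=[],[],[]
        for b in np.arange(-.18,-.06,.006):
            k=(t>b)&(t<b+.006)
            if k.sum()>4: L,H=e[k].min(),e[k].max()
            else: continue
            if .07<H-L<.095: lo.append(L);hi.append(H);T.append(b+.003)
        mid=(np.array(lo)+hi)/2; f=np.polyfit(T,mid,1)
        # arc: outermost points per angle
        ph=np.arctan2(e,t); r=np.hypot(t,e); P=[]
        for b in np.radians(np.arange(-110,110,4)):
            k=(ph>b)&(ph<b+.07)
            if k.sum()>4:
                i=np.where(k)[0][np.argmax(r[k])]
                if r[i]>.043: P.append(q[i])
        P=np.array(P); g=least_squares(lambda v:np.hypot(*(P-v[:2]).T)-v[2],[*c,.052],loss="soft_l1",f_scale=.002).x
        c=g[:2]; a=a+np.arctan(f[0])
        mo=np.polyval(f,0)
    return c,np.degrees(a),g[2],mo,np.mean(np.array(hi)-lo),len(T),len(P),np.ptp((q-c)@u),((q-c)@u).max(),((q-c)@u).min()
E
python3 - <<'E'
from lf import *
for n in("top","scene"):
    z=np.load(n+".npz"); print(n,fit(cloud(z["p"],z["d"],eyes.camera_info(n))))
print("wrist",fit(np.load("w5.npz")["X"]))
E
```

```text
top (array([0.50928921, 0.26174306]), np.float64(8.243169854859698), np.float64(0.04930692430407417), np.float64(-0.0006584108075398111), np.float64(0.08020414395911653), 20, 43, np.float64(0.24582174629419237), np.float64(0.05061536129544265), np.float64(-0.19520638499874973))
scene (array([0.51999421, 0.26021305]), np.float64(8.70683120747135), np.float64(0.050723812055950425), np.float64(0.001191221887439892), np.float64(0.08291900871938797), 20, 55, np.float64(0.2464632752082898), np.float64(0.05154303276202034), np.float64(-0.1949202424462695))
wrist (array([0.51648503, 0.25837818]), np.float64(8.223065160052737), np.float64(0.051350923041961524), np.float64(0.00013640566202957873), np.float64(0.08287362903968305), 18, 38, np.float64(0.20602345692729288), np.float64(0.04241563690428931), np.float64(-0.16360782002300356))
```

All three fits agree on the angle (8.2–8.7°) and on the sizes. The wrist fit lies between the other two, as it did for the post. Round centre: (0.516, 0.258).

Run:
```python
from h import *
o=telemetry.get_obs(); a=np.radians(8.3); u=np.array([-np.sin(a),np.cos(a)]); t=np.array([.5165,.2584])-.048*u
print(t,spin_to(o,u),shift(o,[*t,.269]),shift(o,[*t,.092]))
```

```text
[0.5234291  0.21090276] 0.756061719349262 [ 0.21  0.05 -8.62] [17.91  0.09 -8.28]
```

Request:
send_rows --targets '[{"linear": [0, 0, -3], "spin": 0.8, "fingers": 1}, {"linear": [0, 0, -6], "spin": 0.8, "fingers": 1}, {"linear": [0.2, 0, -8.3], "spin": 0.8, "fingers": 1}, {"linear": [3, 0, -8.5], "spin": 0.8, "fingers": 1}, {"linear": [6, 0, -8.5], "spin": 0.8, "fingers": 1}, {"linear": [9, 0, -8.5], "spin": 0.8, "fingers": 1}, {"linear": [12, 0.1, -8.4], "spin": 0.8, "fingers": 1}, {"linear": [14, 0.1, -8.4], "spin": 0.8, "fingers": 1}, {"linear": [16, 0.1, -8.3], "spin": 0.8, "fingers": 1}, {"linear": [17.2, 0.1, -8.3], "spin": 0.8, "fingers": 1}, {"linear": [17.9, 0.1, -8.3], "spin": 0.8, "fingers": 1}, {"linear": [17.9, 0.1, -8.3], "spin": 0.8, "fingers": 1}]'

```text
time_s: 14.15
ee_pos: [0.5235, 0.2104, 0.0922]
orientation: [-3.025, 1.552, -1.311]
contact_force: [-0.5, 0.2, -1.7]
grip_width: 0.199
```

Request:
send_rows --targets '[{"linear": [0, 0, 0], "spin": 0, "fingers": 1}, {"linear": [0, 0, 0], "spin": 0, "fingers": 1}, {"linear": [0, 0, 0], "spin": 0, "fingers": 1}, {"linear": [0, 0, 0], "spin": 0, "fingers": 1}]'

```text
time_s: 14.65
ee_pos: [0.5235, 0.2105, 0.0923]
orientation: [-3.015, 1.552, -1.301]
contact_force: [0.8, -0.5, -2.5]
grip_width: 0.2
```

Run:
```python
from h import *
o,p,d,X=wrist("w6"); R=Rn.from_euler("xyz",o["orientation"]).as_matrix()
a=np.radians(8.3); u=np.array([-np.sin(a),np.cos(a)]); print(o["time_s"],o["ee_pos"],spin_to(o,u),o["dq"].round(3),o["contact_force"],o["grip_width"],shift(o,[.5234,.2109,.092]))
T=(X-o["ee_pos"])@R
s=(T[...,0]>-.03)&(T[...,0]<-.02)&(abs(T[...,1])<.02)&(T[...,2]<-.02)&(T[...,2]>-.098)
print("bar z",np.median(X[s][:,2]),"near/far",[np.median(X[s&(T[...,2]>l)&(T[...,2]<l+.02)][:,2]) for l in(-.095,-.04)])
e=(T[...,0]>-.036)&(T[...,0]<-.02)&(abs(T[...,1])<.02)&(T[...,2]<-.085); k=e&(X[...,2]>.11); print("eye y", T[k][:,1].min(),T[k][:,1].max(),"inner edge z",[T[k&(abs(T[...,1])>.0095)][:,2].max() if (k&(abs(T[...,1])>.0095)).any() else None])
p,d=eyes.grab_frame("scene"); cv2.imwrite("pics/s2.png",cv2.resize(p[180:320,240:420],None,fx=4,fy=4,interpolation=cv2.INTER_CUBIC)[:,:,::-1])
```

```text
14.65 [0.52350082 0.21049684 0.09233106] -0.07295164481088126 [ 0.002  0.001 -0.003 -0.001 -0.    -0.002  0.001] [ 0.77072819 -0.52643614 -2.51609989] 0.2001395132430849 [0.03 0.   0.04]
bar z 0.11860185895747698 near/far [np.float64(0.11857709303164514), np.float64(0.11860948627830359)]
eye y -0.01063508079213646 0.010334736586805837 inner edge z [np.float64(-0.10423017423187203)]
```

View pics/s2.png

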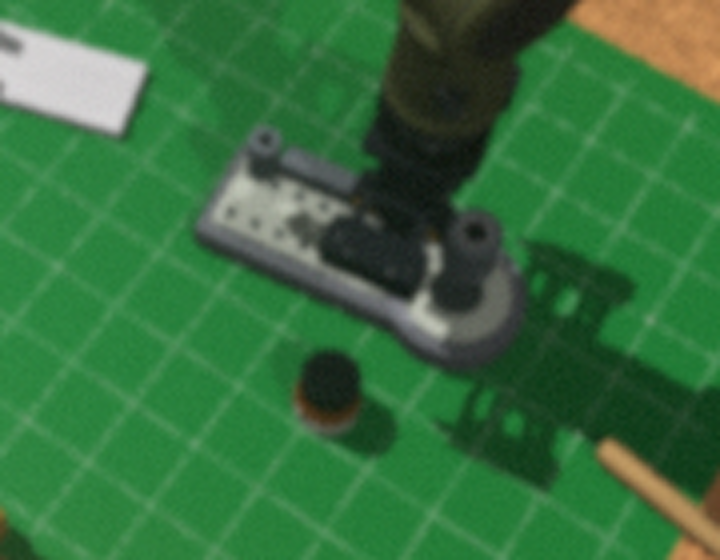

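The scene crop shows the lever held clear above the lamp, with the hub at (475,235) over the round end, the eye at (265,140) over the strip's far end, and a gap below. The bar reads 0.1186 at both ends, so it is level, and the underside is about 0.081, or 51 mm above the glass. Joint speeds are near zero.

```bash
python3 -c "
from rig import ctrl; print(ctrl.close_job())"
```

```text
the job is handed in; nothing more can be done
None
```

The ejector was pressed home, and the lever was picked up at its balance point and is being held over the lamp. I handed the job in at about 14.7 s; the hand-in returned no verdict.

- **Ejector:** I pushed the slide to its stop with the closed fingers, and the force rose to 13 N there. The lever's balance point then measured nest x 0.098 m.
- **Grip:** The grip measured on the balance point to about 1 mm at pick-up, and the opening stayed at 17.6–17.9 mm on the 18 mm bar. A last edge reading (−104 mm against −100 mm) leaves room for a shift of up to 4 mm, within the 16 mm allowed.
- **Hold:** The TCP is within 0.5 mm of its target, the bar is level, and the underside is about 51 mm above the glass. The yaw error is under 0.1°, and the arm is still.
- **Camera disagreement:** The top and scene cameras differed by about 10 mm in x. I used the wrist camera, which fell between them, so the error over the lamp should be at most about 7 mm.
- **Not checked:** I didn't measure the hub and eye against the windows in the final pose. That placing rests on the lamp fit and the TCP reading. I also didn't re-measure the bystanders, though no contact showed in the forces or pictures.

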